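# Press a stud home with the bench locking pliers and free the bar

## Task

Take the aluminium bar from the wooden rest and lay it across the lower jaw of the bench-mounted locking pliers, with its brass stud under the upper jaw's pad. Close the handle until it locks over centre, so that the stud is pressed fully home, without leaning hard on it once it has locked, and take your hand off; then lift the tail of the release lever, not the handle, so that the jaws spring open, and leave the bar lying loose on the lower jaw with nothing else on the bench disturbed.

Things in the scene. Friction and masses are not known exactly. Their poses are not given: they have to be found in the camera images.
- stand: Fixed stand of the pliers: grey plate 230 x 100 x 12 mm on the bench. Origin: on the bench under the lower jaw's middle; x along the pliers to their nose, y across, z up. The pliers hang in it on a pivot across y at (0, 0, 35) mm, clamped at an unknown nod a, up to 0.1 rad either way (firm under load), which shifts a point by +a(z-35) in x, -a x in z. Offsets below: in these axes, mm, level.
- anvil (a point): Nominal middle of the lower jaw's flat dark steel top (true to 3.5 mm; unlike the handle it hardly shifts with the nod): 34 mm along x, 60 across, 70 above the bench. Behind it is the throat stop, an upright face at x -15, 9 mm high, 50 wide: the bar pushed back against it, centred in y, has its stud under the pad.
- pad (a point): Nominal lowest point of the upper jaw's round pad, 20 mm wide, when open: 23 mm above the lower jaw. The upper jaw is 14 mm wide; open, its top is 58 mm above the lower jaw at the nose (x 0 to 10) and 40 mm at x -57, where the moving handle begins. Room beside it is free (y beyond 35).
- handle_top (a point): Fixed mark on the stand: nominal top of the moving handle (channel 21 mm wide) when LOCKED and level, 160 mm behind the origin, 65 before the handle's end. By the nod the true top is up to 16 mm higher or lower: feel for it, or look. Open, the top here is 70 mm higher, slopes up backwards and ends at x -192. Push straight down: 4 N at first, up to 23 N before centre; then it goes slack and meets a hard stop, where 25 N is too much.
- tail (a point): Fixed mark on the stand: nominal middle of the release lever's tail when LOCKED and level, 249.5 mm behind the origin. The tail is dark steel and ends there in a rolled curl, 9 mm thick, 18 wide (y), behind the handle's end (x -225), 40 mm below the handle mark; before it the lever is 12 wide. The true tail is shifted by the nod, up to 25 mm in z. Fixed handle and its screw end at x -208.
- bar_mid (a point): Aluminium flat bar 190 x 30 x 8 mm, 0.14 kg; this point is its centre, half-way up. x along its length, y across, z up (stud upward). The brass stud stands in its middle: round head 14 mm wide, 4 mm thick, its underside 2.8 to 4 mm above the bar until pressed home (about 28 N on the stud). The bar starts flat across a wooden rest, both ends overhanging.
- rest: Fixed wooden block under the bar at the start, 70 (x, along the bar) x 50 x 40 mm high; origin at the centre of its underside.
- stud (a joint): How far the stud has been pressed in, m: 0 stands 4 mm proud, 0.004 fully home (head against the bar).
- handle (a joint): Closing angle of the moving handle, rad: 0 fully open (held there by its spring), over centre at about 0.84, locked on its stop at about 0.91. Let go before the centre, or closed on nothing, it springs open again.
- lever (a joint): Lift of the release lever, pivoted in the moving handle 72 mm before the handle's end, rad: 0 at rest (sprung). Lifting the tail turns it: 0.1 rad (10 mm) of free play, then 2 to 4 N; a lift of 20 to 45 mm frees the lock and the handle springs up by itself, tail and all, about 115 mm, with up to 12 N. Pinch the tail lightly, so that it can turn.
- fan: Bystander: loose 80 mm square black case fan lying flat, 32 mm high; to be left alone. Origin at its underside.
- meter: Bystander: black handheld meter lying on its back, 165 x 80 x 44 mm; to be left alone. Origin at its underside.
- spray: Bystander: standing aerosol can, 53 mm wide, 180 mm high; to be left alone. Origin at its underside.
- cup: Bystander: open red plastic cup, 68 mm wide, 60 mm high; to be left alone. Origin at its underside.
- flux: Bystander: small closed jar, 44 mm wide, 42 mm high; to be left alone. Origin at its underside.
- driver: Bystander: screwdriver lying on the bench, 190 mm long; to be left alone. Origin at its underside.
- board: Bystander: small circuit board with heat sink, 110 x 75 mm, 45 mm high; to be left alone. Origin at its underside.
- magnifier: Bystander: hand magnifier lying flat, lens 80 mm, handle 100 mm, 14 mm high; to be left alone. Origin at its underside.
There are look-alikes about, which are no part of the job. Of the things that look like the part that bears bar_mid, the middle-sized one is meant.

How it is judged:
On the way, in this order (a step that is already met when the one before it is completed fails the run):
1. the bar lies across the lower jaw with the stud under the pad, stud not yet pressed, handle open, robot off the bar (x of bar_mid in the frame of stand between -0.01 and 0.01 m and y of bar_mid in the frame of stand between -0.01 and 0.01 m and z of bar_mid in the frame of stand between 0.068 and 0.081 m and angle between the x axis of bar_mid and the y axis of stand, either way round below 0.14 rad and angle between bar_mid's own z axis and vertical below 0.17 rad and value of joint stud below 0.0025 m and value of joint handle below 0.3 rad and contact force between the fingers and bar below 0.2 N), for 0.2 s.
2. the handle is locked over centre on the bar by itself, hand off, and the stud is fully home (value of joint handle above 0.885 rad and value of joint stud above 0.0034 m and x of bar_mid in the frame of stand between -0.012 and 0.012 m and y of bar_mid in the frame of stand between -0.012 and 0.012 m and z of bar_mid in the frame of stand between 0.068 and 0.081 m and angle between the x axis of bar_mid and the y axis of stand, either way round below 0.14 rad and angle between bar_mid's own z axis and vertical below 0.17 rad and contact force between the fingers and handle below 0.3 N), for 0.3 s.
3. the release lever's tail is lifted while the handle is still locked (value of joint lever above 0.03 rad and value of joint handle above 0.85 rad).
At the end, for the whole second after the job is handed in: Handle sprung fully open (under 0.08 rad) and release lever at rest, stud fully home (pressed in at least 3.4 of 4 mm), bar lying still and flat across the lower jaw, its centre within 13 mm of the jaw's middle both ways and square within 8 degrees, untouched by the upper jaw (value of joint handle below 0.08 rad and value of joint lever below 0.05 rad and value of joint stud above 0.0034 m and x of bar_mid in the frame of stand between -0.013 and 0.013 m and y of bar_mid in the frame of stand between -0.013 and 0.013 m and z of bar_mid in the frame of stand between 0.068 and 0.081 m and angle between the x axis of bar_mid and the y axis of stand, either way round below 0.14 rad and angle between bar_mid's own z axis and vertical below 0.17 rad and linear speed of bar below 0.02 m/s and contact force between bar and jaw below 0.3 N).
It fails at once if the handle, once locked, is leaned on with more than 25 N (value of joint handle above 0.89 rad and (contact force between any of the fingers, the arm and handle_c0 above 25 N or contact force between any of the fingers, the arm and handle_c1 above 25 N)).
It fails at once if the stud is pushed with the gripper (contact force between the fingers and stud above 15 N).
It fails at once if a bystander is moved more than 30 mm (distance of any of fan, meter, spray, cup, flux, driver, board, magnifier from where it was at the start of the episode above 0.03 m).
It also fails if it takes over 72 s, if anything falls off the work surface, if the arm or the gripper's body presses on something with over 40 N, if the wrist force passes 120 N, or if a joint passes its speed limit or range.

## Robot

A 6-joint arm with a two-finger parallel gripper is mounted at the origin on the work surface. World frame = base frame: x ahead of the robot, y to its left, z up, the work surface at z = 0. Lengths are in m, angles in rad, forces in N, time in s.
With the tool pointing down it reaches from about 0.375 to 0.975 m from the base axis. Payload 3.8 kg.
Tool frame: the origin (TCP) lies on the centre line of the jaws, within the pads' length; the fingertips stand 14 mm ahead of it and the grasp point (between the pads) lies 5 mm behind it; z points along the fingers, y is the line along which they close (so a half turn about z gives the same grasp; the last joint's range is limited). The gripper opens to 85 mm and grips with 20 to 120 N. Pads are 22 mm wide; open, the fingers measure 114 mm over their backs; the gripper's body (76 mm by 85 mm) begins 54 mm behind the grasp point. The pads swing forward as they close: fully open they stand 13 mm farther back than shut.
Start: joints at [-0.037, 0.264, 1.604, -0, 1.274, -0.037], TCP at [0.675, -0, 0.215] pointing down, gripper open.
Joint ranges: [-2.63, 2.63], [-0.94, 2.18], [0.31, 2.57], [-1.31, 4.45], [0, 2.66], [-2.55, 2.55]. Speed limits (rad/s): [2.57, 2.57, 3.14, 3.14, 3.14, 3.14].

## Interface

Orientations are given as a rotation vector (axis times angle).
In Python, from workcell import bot, eyes, spot_in gives the robot as it stands.
- The arm moves only by the tool carry_out, never from a script. Its argument "series" is text: rows parted by semicolons, each of 4 numbers parted by spaces: the shift along the world's x, y, z in m, then the turn about the world's z in degrees. In form: tx ty tz roll; .... A call has 1 to 20 rows; each row shifts and turns the commanded pose from where the row before left it; what a row does not reach is not made up. A row lasts 1/8 s, in which the tool goes at most 62.5 mm and 10.7 degrees, less where a joint would pass 70% of its speed; a pose out of reach is approached as far as the arm can. A call is refused whole if a number of a shift passes 0.0625 or a number of a turn 10.7, either way. A call with a gripper value outside its range is refused whole. "jaw" is the gripper command: -1 is shut, 1 is fully open, values between are in proportion, set as the call begins (left out, the last holds). The fingers move at their own pace and stop on an object; "grip_force" is the grip in N (left out, the last holds). Time passes only in rows, so rows that do not move let the fingers close. It gives the time, the measured TCP pose, the force, the opening and the grip force at its end, in the units of the state.
- bot.read_state(): the state, without advancing time (a new reading comes with each control period).
- eyes.read_camera(name): name is "scene" or "side" or "wrist"; returns (picture, depth): 480x640x3 uint8, blue, green, red; 480x640 float32, m along the optical axis (not along the pixel's ray), 0 where there is no reading.
- eyes.get_calibration(name): a dict with "K" (3x3 intrinsics, pixels), "position" and "rotation" of the camera in the world; the wrist camera has in their place "T_tool_cam" (4x4, takes a point from camera to tool coordinates, whose origin is the TCP and whose axes are the flange's). Camera axes: x right, y down, z forward; pixel columns grow to the right and rows downward; lengths in m; the calibration is good to about 2 mm. A picture is of the moment at which its call begins: read the wrist's pose just before it. get_calibration takes no time and is no camera call.
- bot.finish_job(): hands the job in; it is judged then, once.
Trained networks look in the newest picture that a camera, given by its name, has taken for a name from the list of things; names that differ only in an ending like _2 or _b are one class to them, and where a whole thing is asked for, a point or a joint stands for the part that bears it (a point fixed in the world has none). Each returns a list of dicts, best first, with "score" (0 to 1); they miss things now and then, are a little off and sometimes report something else, mostly with a low value. They report only what shows in the picture. A call takes as long as a camera call. They do not tell look-alikes from the thing itself.
- spot_in(camera, target): "rect" ([centre column, centre row, width, height] in pixels, round what is visible of it).
The state is a dict: "time": time; "q": joint angles; "joint_vel": joint speeds; "joint_torque": joint torques, N m; "tool_pos": TCP position; "tcp_rot": TCP orientation; "wrist_force": force on the tool from outside, world axes, zero at the start; "torque": the same for the moment, N m; "width": opening from 0.0 (shut) to 1.0 (fully open); "grip_force": force on a finger pad.
Only numpy, scipy, OpenCV 4.12 (cv2) and the standard library are available. Lean on these libraries where they do the work, as an engineer would, in place of code of your own. Each camera call takes 0.05 s, during which the arm holds its last target. There are 200 camera calls.

## Working session

There is one attempt and no reset: what is moved stays moved. The work goes in short steps, Python scripts to look and compute and a tool call to move; the robot and the scene stay as the last step left them, time stands still between calls to the robot, and variables do not carry over. Pictures are saved under pics/ and viewed, at most 10 in all, crops included, and the job is handed in when it is done.

Besides the shell and the picture viewer there is one more tool, called after "Emit:" as name(argument=value, ...), one argument or row to a line, values as JSON. carry_out: Moves the arm, as the interface text tells. Its arguments: {"type":"object","properties":{"series":{"type":"string"},"jaw":{"type":"number"},"grip_force":{"type":"number"}},"required":["series"]}

```bash
mkdir -p pics; cat > h.py <<'E'
import numpy as np,cv2
from workcell import bot,eyes,spot_in
from scipy.spatial.transform import Rotation as R
def cam(n):
    c=eyes.get_calibration(n)
    s=bot.read_state()
    p,d=eyes.read_camera(n)
    K=np.array(c["K"])
    if n=="wrist":
        T=np.eye(4);T[:3,:3]=R.from_rotvec(s["tcp_rot"]).as_matrix();T[:3,3]=s["tool_pos"]
        T=T@np.array(c["T_tool_cam"])
    else:
        T=np.eye(4);r=np.array(c["rotation"]);T[:3,:3]=r if r.shape==(3,3) else R.from_rotvec(r).as_matrix();T[:3,3]=c["position"]
    return p,d,K,T
def cloud(d,K,T):
    v,u=np.mgrid[:480,:640]
    P=np.stack([(u-K[0,2])/K[0,0]*d,(v-K[1,2])/K[1,1]*d,d],-1)@T[:3,:3].T+T[:3,3]
    P[d<=0]=np.nan
    return P
E
python3 - <<'E'
from h import *
for n in["scene","side"]:
    p,d,K,T=cam(n);cv2.imwrite(f"pics/{n}0.png",p);P=cloud(d,K,T);np.savez(f"{n}0.npz",p=p,d=d,K=K,T=T,P=P)
    print(n,T.round(3).tolist())
    for t in["stand","bar_mid","rest","handle","lever"]:
        for r in spot_in(n,t):
            c,w=np.round(r["rect"]).astype(int)[:2],r["rect"]
            print(t,round(r["score"],2),np.round(w),P[min(c[1],479),min(c[0],639)].round(3))
print(bot.read_state())
E
```

```text
scene [[-0.763, 0.46, -0.454, 0.939], [0.646, 0.558, -0.521, 0.519], [0.013, -0.691, -0.723, 0.89], [0.0, 0.0, 0.0, 1.0]]
stand 0.98 [308. 285.  98. 130.] [0.558 0.036 0.117]
bar_mid 0.75 [494. 312. 105.  27.] [0.217 0.319 0.014]
bar_mid 0.65 [412. 358.  85.  37.] [0.48  0.286 0.05 ]
bar_mid 0.55 [450. 443.  57.  54.] [0.537 0.444 0.007]
bar_mid 0.29 [286. 251.  45.  59.] [ 0.568 -0.027  0.182]
rest 0.91 [414. 364.  34.  36.] [0.483 0.296 0.042]
handle 0.78 [286. 252.  42.  52.] [ 0.57  -0.024  0.183]
lever 0.54 [306. 285.  97. 133.] [0.56  0.031 0.113]
side [[0.987, -0.091, 0.135, 0.298], [-0.162, -0.626, 0.763, -0.964], [0.015, -0.774, -0.633, 0.943], [0.0, 0.0, 0.0, 1.0]]
stand 0.86 [350. 264.  66.  90.] [0.563 0.039 0.012]
stand 0.43 [395. 207.  37.  24.] [0.73  0.231 0.031]
bar_mid 0.97 [301. 200.  72.  18.] [0.474 0.277 0.047]
bar_mid 0.77 [313. 182.  48.   7.] [0.531 0.424 0.004]
bar_mid 0.66 [205. 215.  87.  36.] [0.21  0.293 0.012]
rest 0.77 [301. 210.  24.  21.] [0.471 0.261 0.025]
handle 0.96 [369. 246.  33.  42.] [0.63  0.112 0.001]
lever 0.52 [372. 243.  26.  10.] [ 0.561 -0.128  0.219]
{'time': 0.6, 'q': array([-3.68945336e-02,  2.63866580e-01,  1.60399888e+00,  1.96007531e-05,
        1.27367826e+00, -3.68857359e-02]), 'joint_vel': array([-3.00553299e-03, -2.88287742e-04,  2.28328400e-04,  1.35223756e-03,
       -2.22781419e-05, -2.76919332e-03]), 'joint_torque': array([ 3.76763655e-04, -5.14636445e+01, -3.67459738e+01, -1.30279468e-04,
        1.17341569e-03,  8.44848074e-06]), 'tool_pos': array([6.75004658e-01, 8.48779328e-06, 2.15402867e-01]), 'tcp_rot': array([2.22144128e+00, 2.22140899e+00, 7.38715214e-05]), 'wrist_force': array([ 0.81203635,  0.53128492, -0.66831859]), 'torque': array([ 0.01037309, -0.00913   ,  0.0462803 ]), 'grip_force': 0.0, 'width': 0.999394767571631}
```

```bash
ls; ls pics
```

```text
h.py
pics
scene0.npz
side0.npz
scene0.png
side0.png
```

View pics/scene0.png

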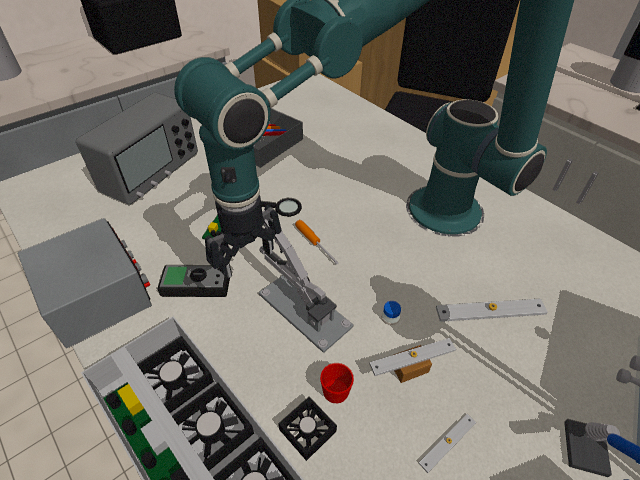

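View pics/side0.png

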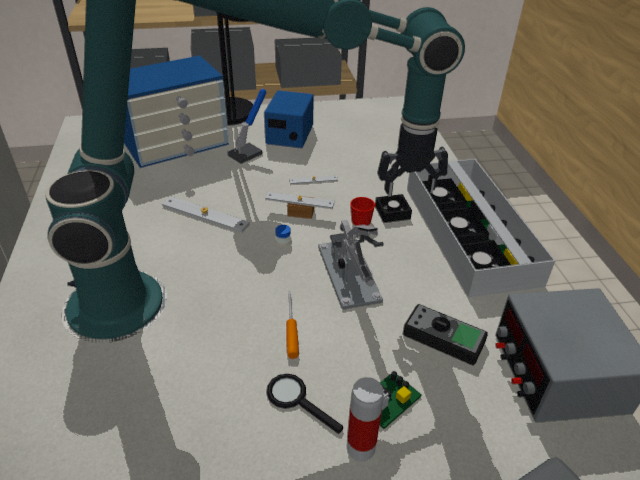

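The scene view has the pliers at about (305,285), nose toward the lower right. The bar on the rest is at (412,358), and the two look-alike bars lie flat on the bench. Next I fit the geometry from the depth clouds.

```bash
python3 - <<'E'
from h import *
Ps=[]
for n in["scene","side"]:
    z=np.load(n+"0.npz");P=z["P"].reshape(-1,3);p=z["p"].reshape(-1,3).astype(int)
    ok=np.isfinite(P).all(1);P=P[ok];p=p[ok]
    def sel(x0,x1,y0,y1,z0,z1):
        return (P[:,0]>x0)&(P[:,0]<x1)&(P[:,1]>y0)&(P[:,1]<y1)&(P[:,2]>z0)&(P[:,2]<z1)
    b=sel(.35,.62,.15,.42,.041,.06)
    r=cv2.minAreaRect((P[b][:,:2]*1000).astype(np.float32));print(n,"bar",b.sum(),r,np.median(P[b][:,2]))
    st=sel(.35,.62,.15,.42,.0505,.07)&(p[:,2]>p[:,0]+50); print("stud",st.sum(),P[st].mean(0) if st.any() else 0)
    b=sel(.45,.75,-.2,.22,.008,.016)
    r=cv2.minAreaRect((P[b][:,:2]*1000).astype(np.float32));print("plate",b.sum(),r,cv2.boxPoints(r).round().tolist())
    b=sel(.45,.75,-.05,.22,.062,.078)
    print("anvil",b.sum(),P[b].mean(0),cv2.minAreaRect((P[b][:,:2]*1000).astype(np.float32)))
    h=sel(.45,.75,-.2,.22,.022,.26)
    np.save(n+"_pl.npy",P[h])
    print("bench z",np.median(P[sel(.3,.7,-.4,.5,-.02,.02)][:,2]))
# things nearby, top-down height map
import itertools
P=np.vstack([np.load(n+"0.npz")["P"].reshape(-1,3) for n in["scene","side"]]);P=P[np.isfinite(P).all(1)]
S=2 # px/mm*... 2mm per px
im=np.zeros((400,400),np.float32)
u=((P[:,0]-.2)*500).astype(int);v=((.5-P[:,1])*500).astype(int)
m=(u>=0)&(u<400)&(v>=0)&(v<400)&(P[:,2]<.3)
np.maximum.at(im,(v[m],u[m]),P[m,2])
cv2.imwrite("pics/hm.png",cv2.resize(cv2.applyColorMap((np.clip(im/.2,0,1)*255).astype(np.uint8),cv2.COLORMAP_JET),(600,600),interpolation=0))
E
```

```text
scene bar 1595 ((502.01763916015625, 249.45050048828125), (234.44993591308594, 181.5771942138672), 5.385892391204834) 0.04807485292151392
stud 144 [0.5808383  0.23129074 0.05760917]
plate 2353 ((624.5253295898438, 12.880462646484375), (249.3860626220703, 413.8703308105469), 0.010523039847612381) [[500.0, 220.0], [500.0, -194.0], [749.0, -194.0], [749.0, 220.0]]
anvil 448 [0.55969725 0.07517986 0.07003757] ((573.2564697265625, 106.67462158203125), (256.6470947265625, 78.72038269042969), 64.16996002197266)
bench z 0.0008112072572916129
side bar 692 ((500.83782958984375, 252.72531127929688), (234.69540405273438, 182.5594482421875), 6.578947067260742) 0.046245899060265216
stud 67 [0.5820481  0.23052548 0.05559263]
plate 1602 ((586.1756591796875, 34.8231201171875), (426.8619384765625, 221.070556640625), 74.64129638671875) [[423.0, -142.0], [636.0, -200.0], [749.0, 211.0], [536.0, 270.0]]
anvil 237 [0.53371859 0.0379893  0.06996778] ((550.099609375, 34.13126754760742), (62.25822830200195, 124.55323791503906), 1.0576817989349365)
bench z -0.0005572803188619857
```

View pics/hm.png

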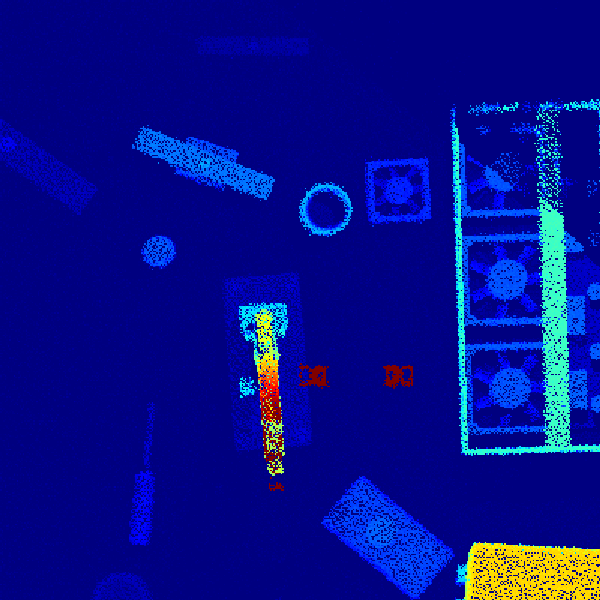

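The height map gives the plate at about (225–311, 272–450) px with the nose up, and the bar from (137,140) to (272,188). The cup is at (326,210) and the jar at (158,250). I'll refine these numbers.

```bash
cat >> h.py <<'E'
def yawc(P):
    r=cv2.minAreaRect((P[:,:2]*1000).astype(np.float32));b=cv2.boxPoints(r)
    e=[b[1]-b[0],b[2]-b[1]];e=max(e,key=np.linalg.norm)
    return np.round(r[0],1),np.round(r[1],1),round(float(np.degrees(np.arctan2(e[1],e[0]))),1)
E
python3 - <<'E'
from h import *
for n in["scene","side"]:
    P=np.load(n+"0.npz")["P"].reshape(-1,3);P=P[np.isfinite(P).all(1)]
    inb=lambda x0,x1,y0,y1,z0,z1:P[(P[:,0]>x0)&(P[:,0]<x1)&(P[:,1]>y0)&(P[:,1]<y1)&(P[:,2]>z0)&(P[:,2]<z1)]
    B=inb(.37,.575,.24,.34,.043,.0535);print(n,"bar",yawc(B),np.median(B[:,2]))
    B=inb(.44,.5,.26,.32,.0535,.07);print("stud",len(B),B.mean(0).round(4) if len(B) else 0)
    B=inb(.48,.63,-.12,.15,.009,.015);print("plate",yawc(B))
    B=inb(.5,.6,.04,.12,.06,.076);print("anvil",yawc(B),np.percentile(B[:,2],[5,50,95]))
    ex=np.array([-.064,.998]);ey=np.array([-.998,-.064]);o=np.array([.553,.076])
    q=P[:,:2]-o;s=np.c_[q@ex,q@ey,P[:,2]]
    k=(abs(s[:,1])<45e-3)&(s[:,0]>-.3)&(s[:,0]<.04)&(s[:,2]>.02)&(s[:,2]<.25)
    s=s[k]
    for x in np.arange(-.27,.04,.01):
        a=s[abs(s[:,0]-x)<.005]
        if len(a)>2:
            t=a[a[:,2]>a[:,2].max()-.012]
            print(round(x,2),len(a),"top",a[:,2].max().round(3),"y",t[:,1].min().round(3),t[:,1].max().round(3))
E
```

```text
scene bar (array([474.7, 287.4]), array([ 43.7, 190.7]), -21.9) 0.04835749223845698
stud 32 [0.4727 0.2822 0.056 ]
plate (array([558.9,  18.4]), array([ 99.7, 230.8]), -84.5)
anvil (array([553. ,  67.3]), array([60.3, 54.8]), 3.9) [0.06401558 0.07002394 0.07342671]
-0.21 5 top 0.116 y -0.01 -0.004
-0.2 19 top 0.117 y -0.011 -0.002
-0.19 14 top 0.241 y 0.001 0.003
-0.18 33 top 0.242 y -0.004 -0.001
-0.17 60 top 0.233 y -0.013 -0.006
-0.16 61 top 0.233 y -0.013 -0.009
-0.15 39 top 0.114 y -0.014 0.01
-0.14 60 top 0.211 y -0.012 0.007
-0.13 116 top 0.209 y -0.012 0.009
-0.12 118 top 0.205 y -0.012 0.009
-0.11 114 top 0.197 y -0.011 0.009
-0.1 129 top 0.188 y -0.011 0.01
-0.09 101 top 0.178 y -0.011 0.009
-0.08 110 top 0.166 y -0.012 0.009
-0.07 97 top 0.155 y -0.012 0.01
-0.06 116 top 0.148 y -0.012 0.008
-0.05 100 top 0.131 y -0.01 0.008
-0.04 92 top 0.12 y -0.008 0.007
-0.03 76 top 0.122 y -0.008 0.007
-0.02 130 top 0.127 y -0.007 0.007
-0.01 134 top 0.126 y -0.007 0.008
0.0 186 top 0.125 y -0.007 0.007
0.01 264 top 0.112 y -0.008 0.006
0.02 69 top 0.072 y -0.029 0.03
side bar (array(
[... 413 characters left out ...]
1
-0.18 83 top 0.241 y -0.011 0.011
-0.17 78 top 0.234 y -0.009 0.012
-0.16 73 top 0.228 y -0.002 0.012
-0.15 65 top 0.221 y 0.002 0.011
-0.14 65 top 0.212 y -0.009 0.012
-0.13 79 top 0.206 y -0.003 0.012
-0.12 69 top 0.2 y 0.003 0.012
-0.11 57 top 0.192 y -0.008 0.013
-0.1 122 top 0.178 y 0.011 0.013
-0.09 86 top 0.172 y 0.011 0.013
-0.08 65 top 0.162 y 0.011 0.013
-0.07 75 top 0.149 y 0.012 0.013
-0.06 80 top 0.138 y 0.011 0.014
-0.05 42 top 0.107 y -0.012 0.018
-0.04 24 top 0.114 y 0.008 0.009
-0.03 70 top 0.121 y -0.004 0.009
-0.02 118 top 0.124 y -0.004 0.011
-0.01 72 top 0.123 y -0.004 0.011
0.0 73 top 0.123 y -0.002 0.011
0.01 49 top 0.12 y 0.007 0.011
0.02 13 top 0.069 y -0.002 0.032
```

Emit:
carry_out(
  series="0 0.02 0.06 0;0 0.04 0.03 10;-0.045 0.05 0 10;-0.045 0.05 0 10;-0.045 0.05 0 10;-0.045 0.05 0 10;-0.045 0.04 0 10;-0.04 0.004 -0.03 10;0 0 0 0;0 0 0 0;0 0 0 0",
)

```text
time: 1.98
tool_pos: [0.4247, 0.2898, 0.2763]
tcp_rot: [0.548, 3.091, 0.003]
wrist_force: [-0.3, -0.3, -0.5]
width: 1.001
grip_force: 0.0
```

```bash
python3 - <<'E'
from h import *
p,d,K,T=cam("wrist");cv2.imwrite("pics/w1.png",p);P=cloud(d,K,T);np.savez("w1.npz",p=p,P=P)
print(bot.read_state()["tool_pos"],eyes.get_calibration("wrist")["T_tool_cam"])
for n in["wrist"]:
  for r in spot_in(n,"bar_mid"):print(r)
Q=P[np.isfinite(P).all(2)];
B=Q[(Q[:,0]>.36)&(Q[:,0]<.59)&(Q[:,1]>.23)&(Q[:,1]<.35)&(Q[:,2]>.043)&(Q[:,2]<.052)];print(yawc(B),np.median(B[:,2]),len(B))
S=Q[(Q[:,0]>.44)&(Q[:,0]<.5)&(Q[:,1]>.26)&(Q[:,1]<.31)&(Q[:,2]>.0535)&(Q[:,2]<.065)];print("stud",S.mean(0),len(S))
E
```

```text
[0.42464623 0.28975448 0.27619478] [[-8.61709295e-04 -9.57490472e-01 -2.88463608e-01  7.42410598e-02]
 [ 9.99999429e-01 -1.00727141e-03  3.56176565e-04 -9.13297907e-05]
 [-6.31596813e-04 -2.88463136e-01  9.57490794e-01 -1.60375073e-01]
 [ 0.00000000e+00  0.00000000e+00  0.00000000e+00  1.00000000e+00]]
{'rect': [467.1, 232.7, 40.7, 111.2], 'score': 0.76}
{'rect': [336.0, 231.9, 33.0, 159.4], 'score': 0.63}
{'rect': [258.7, 62.3, 63.2, 124.6], 'score': 0.56}
(array([471.2, 286.9]), array([ 47.8, 190.2]), -21.1) 0.049874391467871454 4252
stud [0.46954182 0.28397369 0.05726509] 126
```

View pics/w1.png

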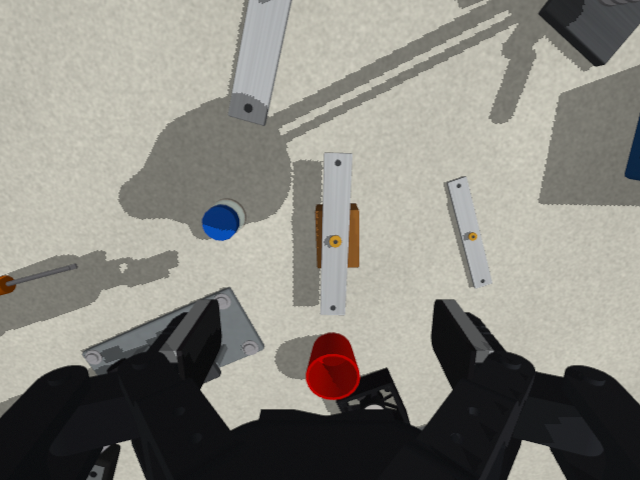

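Wrist view: the bar runs from (338,155) to (332,312) with its stud at (335,241), so its yaw is about -22°. I'll grasp it 65 mm from centre on the far (−x) end.

Emit:
carry_out(
  series="-0.0145 0.017 -0.03 -2;0 0 -0.06 0;0 0 -0.06 0;0 0 -0.05 0;0 0 -0.025 0;0 0 -0.012 0;0 0 0 0",
  jaw=0.2,
)

```text
time: 2.95
tool_pos: [0.4088, 0.3065, 0.0376]
tcp_rot: [-0.601, -3.083, 0.001]
wrist_force: [-0.3, -0.1, 0.8]
width: 0.602
grip_force: 0.0
```

Emit:
carry_out(
  series="0 0 0 0;0 0 0 0;0 0 0 0;0 0 0 0",
  jaw=-1,
  grip_force=50,
)

```text
time: 3.45
tool_pos: [0.4085, 0.3068, 0.0382]
tcp_rot: [0.599, 3.083, 0.001]
wrist_force: [0.2, -0.5, 1.1]
width: -0.004
grip_force: 0.0
```

```bash
python3 - <<'E'
from h import *
p,d,K,T=cam("wrist")
p2,d2,K2,T2=cam("side")
cv2.imwrite("pics/w2.png",np.hstack([cv2.resize(p,(400,300)),cv2.resize(p2[140:290,180:380],(400,300))]))
E
```

```text
(no output)
```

View pics/w2.png

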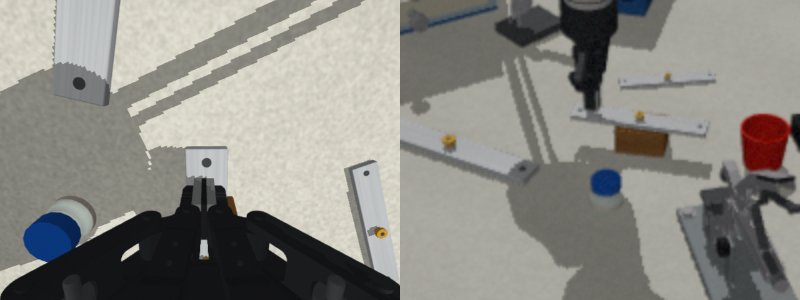

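```bash
python3 - <<'E'
from h import *
p,d,K,T=cam("wrist");P=cloud(d,K,T)
s=bot.read_state();print(s["tool_pos"],s["width"],s["grip_force"],s["wrist_force"])
for (u,v) in [(328,245),(330,270),(345,275),(312,275),(326,290),(326,300),(326,310),(320,320),(325,395),(340,250),(310,250),(200,240),(370,330)]:print(u,v,P[v,u].round(3))
for n in["scene","side"]:
    p,d,K,T=cam(n);Q=cloud(d,K,T).reshape(-1,3);Q=Q[np.isfinite(Q).all(1)]
    Q=Q[(Q[:,0]>.36)&(Q[:,0]<.6)&(Q[:,1]>.22)&(Q[:,1]<.36)&(Q[:,2]>.02)&(Q[:,2]<.07)]
    for a in np.arange(-.1,.11,.02):
        t=(Q[:,0]-.4705)*.927-(Q[:,1]-.2825)*.375
        k=Q[abs(t-a)<.01]
        if len(k):print(n,round(a,2),len(k),"z",np.percentile(k[:,2],[50,90]).round(3),"c",((k[:,0]-.4705)*.375+(k[:,1]-.2825)*.927)[k[:,2]>.044].mean().round(4) if (k[:,2]>.044).any() else 0)
p,_,_,_=cam("wrist");cv2.imwrite("pics/w3.png",cv2.resize(p[220:440,210:450],(800,600),interpolation=2)) if 0 else 0
E
```

```text
[0.40821926 0.30660983 0.03775781] 0.0011535074999045986 0.0 [0.07596053 0.19917221 0.15534252]
328 245 [0.384 0.317 0.05 ]
330 270 [0.395 0.314 0.05 ]
345 275 [nan nan nan]
312 275 [0.395 0.305 0.049]
326 290 [0.397 0.311 0.065]
326 300 [0.397 0.311 0.075]
326 310 [0.397 0.311 0.082]
320 320 [0.397 0.309 0.088]
325 395 [0.456 0.287 0.05 ]
340 250 [0.388 0.321 0.05 ]
310 250 [0.383 0.309 0.051]
200 240 [0.369 0.245 0.002]
370 330 [0.447 0.317 0.022]
scene -0.1 4 z [0.045 0.049] c 0.0134
scene -0.08 47 z [0.048 0.05 ] c 0.0104
scene -0.06 123 z [0.049 0.067] c 0.0032
scene -0.04 132 z [0.048 0.05 ] c 0.0006
scene -0.02 220 z [0.045 0.05 ] c 0.0012
scene 0.0 226 z [0.047 0.055] c 0.0021
scene 0.02 234 z [0.046 0.05 ] c 0.002
scene 0.04 206 z [0.047 0.05 ] c 0.0015
scene 0.06 135 z [0.048 0.05 ] c 0.0015
scene 0.08 137 z [0.049 0.05 ] c 0.0019
scene 0.1 60 z [0.048 0.05 ] c 0.0012
side -0.1 18 z [0.046 0.047] c -0.0009
side -0.08 57 z [0.047 0.063] c -0.0083
side -0.06 74 z [0.047 0.066] c -0.0068
side -0.04 65 z [0.046 0.049] c -0.0023
side -0.02 112 z [0.04  0.048] c -0.003
side 0.0 115 z [0.041 0.051] c -0.0044
side 0.02 112 z [0.041 0.048] c -0.0015
side 0.04 89 z [0.044 0.049] c -0.0016
side 0.06 63 z [0.046 0.049] c -0.0017
side 0.08 62 z [0.046 0.048] c -0.0015
side 0.1 14 z [0.045 0.049] c -0.0014
```

```bash
python3 - <<'E'
from h import *
s=bot.read_state();o=[]
for n in["scene","side"]:
    p,d,K,T=cam(n)
    f=lambda X:(lambda c:(K[0,0]*c[0]/c[2]+K[0,2],K[1,1]*c[1]/c[2]+K[1,2]))(T[:3,:3].T@(np.array(X)-T[:3,3]))
    t=np.array(s["tool_pos"]);a=f(t);b=f(t-[0,0,.014])
    print(n,a,b,[f([.4705,.2825,.056])])
    c=np.round(a).astype(int)
    q=cv2.resize(p[c[1]-40:c[1]+35,c[0]-50:c[0]+50],(400,300),interpolation=cv2.INTER_NEAREST)
    o.append(q)
cv2.imwrite("pics/w3.png",np.hstack(o))
E
```

```text
scene (np.float64(440.4477569216037), np.float64(348.5419299670361)) (np.float64(439.1413492395614), np.float64(351.8664207271353)) [(np.float64(414.2970553470824), np.float64(352.9806378396023))]
side (np.float64(276.1729657939245), np.float64(198.75127155869475)) (np.float64(276.32186554123024), np.float64(202.83293381506684)) [(np.float64(299.5292248370705), np.float64(196.4566166053079))]
```

View pics/w3.png

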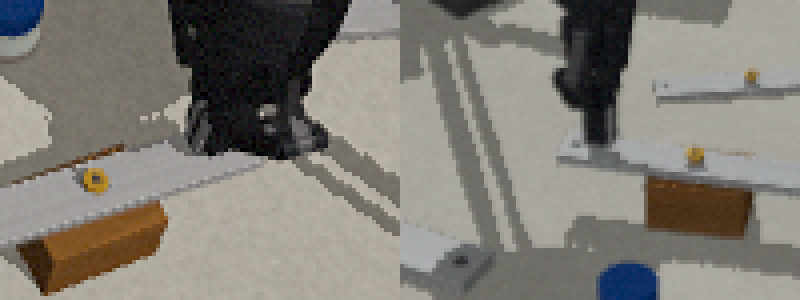

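Emit:
carry_out(
  series="0 0 0 0;0 0 0 0;0 0 0 0",
  jaw=0.2,
)

```text
time: 4.22
tool_pos: [0.4083, 0.3066, 0.0376]
tcp_rot: [-0.599, -3.084, 0.0]
wrist_force: [-0.5, -0.5, 0.5]
width: 0.6
grip_force: 0.0
```

```bash
cat > f.py <<'E'
from h import *
s=bot.read_state();print(s["tool_pos"],s["width"])
for n in["scene","side"]:
    p,d,K,T=cam(n);p=p.reshape(-1,3);Q=cloud(d,K,T).reshape(-1,3)
    q=Q-s["tool_pos"];M=R.from_rotvec(s["tcp_rot"]).as_matrix();t=q@M
    k=(abs(t[:,0])<.02)&(abs(t[:,1])<.06)&(t[:,2]>-.06)&(t[:,2]<.033)&(p.max(1)<70)
    print(n,k.sum())
    for a in np.arange(-.05,.051,.01):
        m=k&(abs(t[:,1]-a)<.005)
        if m.sum()>2:print("tool y",round(a,3),m.sum(),"z along tool",np.percentile(t[m,2],[2,50,98]).round(4))
E
python3 f.py
```

```text
[0.40825033 0.30656521 0.03763439] 0.6002999401249957
scene 154
tool y -0.04 5 z along tool [-0.0452 -0.0391 -0.0301]
tool y -0.03 95 z along tool [-0.0592 -0.0406 -0.0213]
tool y 0.02 3 z along tool [-0.0556 -0.04   -0.0334]
tool y 0.03 26 z along tool [-0.0527 -0.0398 -0.0269]
tool y 0.04 23 z along tool [-0.0559 -0.0403 -0.0302]
side 96
tool y -0.04 38 z along tool [-0.0509 -0.0402 -0.027 ]
tool y -0.03 5 z along tool [-0.0553 -0.0476 -0.0405]
tool y 0.02 18 z along tool [-0.0564 -0.041  -0.0247]
tool y 0.03 32 z along tool [-0.0571 -0.034  -0.0208]
```

Emit:
carry_out(
  series="0 0 -0.008 0;0 0 -0.006 0;0 0 0 0",
)

```text
time: 4.7
tool_pos: [0.4074, 0.306, 0.0226]
tcp_rot: [-0.599, -3.082, 0.002]
wrist_force: [0.7, 0.6, -0.2]
width: 0.599
grip_force: 0.0
```

```bash
sed -i 's/print(n,k.sum())/print(n,k.sum(),"dark pts lowest z",np.sort(Q[k][:,2])[:5].round(4))/; s/<70/<90/' f.py; python3 f.py
```

```text
[0.40744442 0.30603892 0.02262352] 0.5991691551490511
scene 180 dark pts lowest z [0.0007 0.0424 0.0425 0.0432 0.0434]
tool y -0.04 6 z along tool [-0.046  -0.0395 -0.0293]
tool y -0.03 101 z along tool [-0.0584 -0.0416 -0.0209]
tool y 0.02 11 z along tool [-0.0434 -0.0239 -0.02  ]
tool y 0.03 38 z along tool [-0.0558 -0.0401 -0.0242]
tool y 0.04 21 z along tool [-0.055  -0.0405 -0.031 ]
side 130 dark pts lowest z [0.0407 0.042  0.0422 0.0429 0.0436]
tool y -0.04 44 z along tool [-0.053  -0.0396 -0.027 ]
tool y -0.03 21 z along tool [-0.0568 -0.0404 -0.027 ]
tool y 0.02 16 z along tool [-0.0579 -0.0348 -0.0195]
tool y 0.03 47 z along tool [-0.0575 -0.0382 -0.0202]
```

Emit:
carry_out(
  series="0 0 -0.006 0;0 0 -0.004 0;0 0 0 0",
)

```text
time: 5.18
tool_pos: [0.4078, 0.3063, 0.0131]
tcp_rot: [-0.599, -3.083, 0.001]
wrist_force: [-0.6, 0.1, -1.3]
width: 0.6
grip_force: 0.0
```

Emit:
carry_out(
  series="0 0 0 0;0 0 0 0;0 0 0 0;0 0 0 0",
  jaw=-1,
  grip_force=50,
)

```text
time: 5.68
tool_pos: [0.4085, 0.3067, 0.0139]
tcp_rot: [0.599, 3.084, 0.001]
wrist_force: [-0.5, -0.9, 2.3]
width: 0.335
grip_force: 50.1
```

The bar is gripped; the opening reads 28 mm. Next I refine the stand axis and the jaw position from the saved cloud.

```bash
python3 - <<'E'
from h import *
z=np.load("scene0.npz");P=z["P"].reshape(-1,3)
z2=np.load("w1.npz");
for nm,P in[("scene",z["P"].reshape(-1,3)),("side",np.load("side0.npz")["P"].reshape(-1,3))]:
    P=P[np.isfinite(P).all(1)]
    B=P[(P[:,0]>.48)&(P[:,0]<.63)&(P[:,1]>-.12)&(P[:,1]<.15)&(P[:,2]>.009)&(P[:,2]<.0145)]
    L=[];H=[]
    for y in np.arange(-.085,.12,.006):
        a=B[abs(B[:,1]-y)<.003]
        if len(a)>5:L.append((y,np.sort(a[:,0])[1]));H.append((y,np.sort(a[:,0])[-2]))
    for E in(L,H):
        E=np.array(E);c=np.polyfit(E[:,0],E[:,1],1)
        for _ in range(3):
            r=abs(np.polyval(c,E[:,0])-E[:,1]);E=E[r<=max(np.median(r)*2.5,.0015)];c=np.polyfit(E[:,0],E[:,1],1)
        print(nm,"yaw",90-np.degrees(np.arctan(c[0])),"x at y=.07",np.polyval(c,.07),len(E))
    A=P[(P[:,0]>.5)&(P[:,0]<.6)&(P[:,1]>.04)&(P[:,1]<.12)&(P[:,2]>.066)&(P[:,2]<.074)]
    for y in np.arange(.044,.112,.004):
        a=A[abs(A[:,1]-y)<.002]
        if len(a)>2:print(round(y,3),len(a),a[:,0].min().round(4),a[:,0].max().round(4),np.median(a[:,2]).round(4))
    for y in np.arange(.04,.112,.006):
        a=P[(abs(P[:,1]-y)<.003)&(abs(P[:,0]-.553)<.04)&(P[:,2]>.076)]
        if len(a)>2:print("up",round(y,3),len(a),a[:,0].min().round(4),a[:,0].max().round(4),a[:,2].min().round(4),a[:,2].max().round(4))
E
```

```text
scene yaw 102.1544271861317 x at y=.07 0.5185191640143116 28
scene yaw 94.63025350826496 x at y=.07 0.6016823897787112 34
0.052 3 0.5776 0.5793 0.0705
0.056 3 0.5477 0.5784 0.068
0.06 17 0.5505 0.5782 0.0713
0.064 28 0.5246 0.5825 0.0713
0.068 30 0.5234 0.5827 0.0708
0.072 35 0.5244 0.5828 0.0707
0.076 41 0.5222 0.5821 0.0699
0.08 43 0.525 0.5819 0.0701
0.084 40 0.5224 0.5811 0.0698
0.088 38 0.5223 0.5805 0.0699
0.092 47 0.5221 0.5816 0.0692
0.096 10 0.5489 0.5783 0.0679
up 0.04 73 0.5139 0.5686 0.0763 0.6671
up 0.046 105 0.5185 0.5908 0.0763 0.6689
up 0.052 292 0.5138 0.593 0.0779 0.6705
up 0.058 953 0.5131 0.5929 0.0762 0.6705
up 0.064 628 0.513 0.5881 0.0767 0.6695
up 0.07 23 0.5458 0.5599 0.1034 0.1247
up 0.076 41 0.5429 0.5625 0.0987 0.1244
up 0.082 32 0.5439 0.5619 0.1001 0.1233
up 0.088 11 0.5482 0.5566 0.0989 0.1116
side yaw 94.85603204081326 x at y=.07 0.5023033832180656 31
side yaw 115.39589331022951 x at y=.07 0.5436485170209756 33
0.048 8 0.527 0.5396 0.0717
0.052 5 0.5274 0.5376 0.0679
0.056 3 0.5212 0.5352 0.0693
0.064 6 0.5201 0.5277 0.0689
0.068 5 0.5205 0.5806 0.0697
0.072 10 0.5235 0.5512 0.071
0.076 11 0.5197 0.5526 0.0687
0.08 13 0.5181 0.5532 0.0689
0.084 14 0.5187 0.5538 0.0693
0.088 10 0.5218 0.5518 0.0689
0.092 6 0.5198 0.5534 0.0683
0.096 3 0.5359 0.5515 0.0663
up 0.04 36 0.5399 0.5927 0.0826 0.6416
up 0.046 123 0.5358 0.5927 0.0769 0.6397
up 0.052 47 0.5267 0.5924 0.0783 0.6393
up 0.058 26 0.5277 0.5894 0.0767 0.6186
up 0.064 11 0.5428 0.5578 0.1075 0.1233
up 0.07 15 0.5423 0.5558 0.0991 0.1234
up 0.076 22 0.5405 0.5552 0.0916 0.1231
up 0.082 5 0.5412 0.5504 0.1063 0.1207
```

Emit:
carry_out(
  series="0 0 0.02 0;0 0 0.05 0;0.01 0 0.05 8;0.01 0 0.04 8;0 0 0 8;0 0 0 0;0 0 0 0",
)

```text
time: 6.55
tool_pos: [0.4273, 0.306, 0.1723]
tcp_rot: [0.051, -3.139, 0.002]
wrist_force: [-0.3, -1.1, -1.8]
width: 0.337
grip_force: 49.8
```

```bash
cat > bar.py <<'E'
from h import *
s=bot.read_state();tp=s["tool_pos"];print(tp)
M=R.from_rotvec(s["tcp_rot"]).as_matrix();print("tool y yaw",np.degrees(np.arctan2(M[1,1],M[0,1]))%180)
for n in["scene","side"]:
    p,d,K,T=cam(n);p=p.reshape(-1,3).astype(int);Q=cloud(d,K,T).reshape(-1,3)
    t=(Q-tp)@M
    k=(t[:,0]<-.02)&(t[:,0]>-.19)&(abs(t[:,1])<.03)&(abs(t[:,2]+.03)<.03)
    S=Q[k&(p[:,2]>p[:,0]+60)];print(n,"stud",len(S),S.mean(0).round(4) if len(S) else 0)
    u=k&(p.min(1)>90);B=t[u]
    c=np.linalg.lstsq(np.c_[B[:,0],np.ones(len(B))],B[:,2],rcond=None)[0]
    print("n",u.sum(),"slope tool z per x",c[0].round(4),"far end x",np.sort(B[:,0])[:3].round(4),"y",np.percentile(B[:,1],[3,50,97]).round(4),"top z world",np.percentile(Q[u][:,2],[10,50,90]).round(4))
E
python3 bar.py
```

```text
[0.42726498 0.3059905  0.17232621]
tool y yaw 91.87375573968434
scene stud 37 [0.4965 0.3088 0.2134]
n 1181 slope tool z per x -0.0078 far end x [-0.1633 -0.163  -0.1628] y [-0.0138  0.0018  0.0154] top z world [0.2037 0.2056 0.2073]
side stud 11 [0.4931 0.3082 0.2111]
n 406 slope tool z per x -0.0079 far end x [-0.1602 -0.1601 -0.1595] y [-0.0159 -0.0054  0.015 ] top z world [0.1984 0.2033 0.2059]
```

Emit:
carry_out(
  series="0.013 -0.043 -0.015 2.8;0.013 -0.043 -0.015 0;0.013 -0.044 -0.015 0;0.013 -0.043 -0.017 0;0 0 -0.03 0;0 0 -0.02 0;0 0 -0.01 0;0 0 0 0;0 0 0 0",
)

```text
time: 7.78
tool_pos: [0.481, 0.134, 0.0525]
tcp_rot: [-0.132, 3.137, 0.0]
wrist_force: [-1.8, 0.3, -1.1]
width: 0.337
grip_force: 49.9
```

```bash
python3 bar.py; python3 - <<'E'
from h import *
p,d,K,T=cam("side");cv2.imwrite("pics/s4.png",cv2.resize(p[160:310,270:430],(800,600),interpolation=cv2.INTER_CUBIC)[:, :])
E
```

```text
[0.48097226 0.13397871 0.05245446]
tool y yaw 94.81524662869987
scene stud 24 [0.5491 0.1403 0.0937]
n 854 slope tool z per x -0.0103 far end x [-0.163  -0.1628 -0.1627] y [-0.0138  0.0024  0.0157] top z world [0.0836 0.0862 0.0883]
side stud 15 [0.546  0.1391 0.0929]
n 443 slope tool z per x -0.0031 far end x [-0.1597 -0.1596 -0.1591] y [-0.0152 -0.0034  0.0155] top z world [0.0811 0.0845 0.087 ]
```

View pics/s4.png

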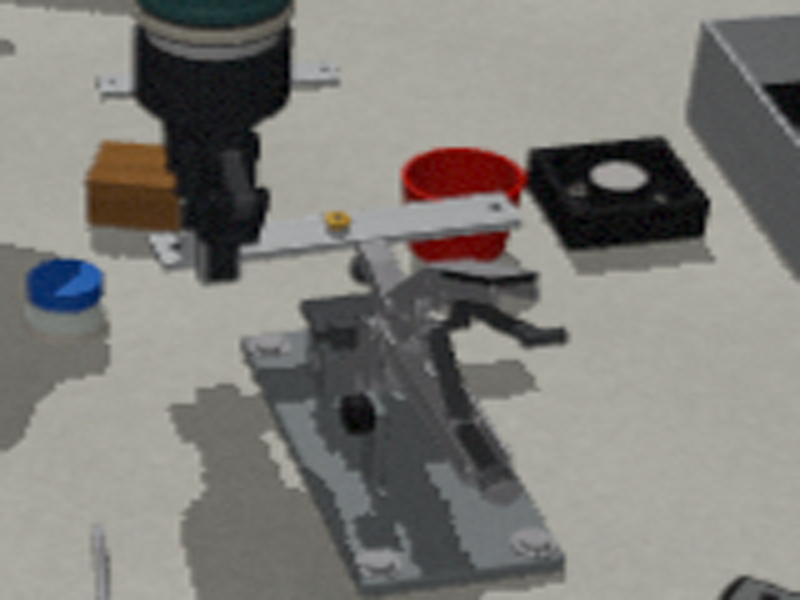

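The side view shows the bar level in front of the nose, with its stud lined up with the upper jaw. I'll go down 4.5 mm and slide it in.

Emit:
carry_out(
  series="0 0 -0.0045 0;0 0 0 0;0.0008 -0.012 0 0;0.0008 -0.012 0 0;0.0008 -0.012 0 0;0.0006 -0.008 0 0;0 0 0 0;0 0 0 0",
)

```text
time: 8.93
tool_pos: [0.4833, 0.0896, 0.0472]
tcp_rot: [-0.131, 3.139, 0.0]
wrist_force: [0.3, 0.2, -1.9]
width: 0.334
grip_force: 49.9
```

```bash
python3 bar.py
```

```text
[0.48329098 0.08956696 0.04720845]
tool y yaw 94.77670081794405
scene stud 22 [0.5525 0.096  0.089 ]
n 794 slope tool z per x -0.009 far end x [-0.1632 -0.163  -0.1629] y [-0.0136  0.0027  0.016 ] top z world [0.0784 0.0809 0.0829]
side stud 0 0
n 278 slope tool z per x 0.0004 far end x [-0.1607 -0.16   -0.1595] y [-0.0153  0.0021  0.0169] top z world [0.0759 0.0788 0.0819]
```

Emit:
carry_out(
  series="0.0003 -0.004 0 0;0.0003 -0.004 0 0;0.0002 -0.003 0 0;0 0 0 0",
)

```text
time: 9.52
tool_pos: [0.4841, 0.0783, 0.0472]
tcp_rot: [0.131, -3.139, 0.0]
wrist_force: [0.9, -0.2, -1.4]
width: 0.338
grip_force: 50.0
```

Emit:
carry_out(
  series="0.0001 -0.002 0 0;0.0001 -0.001 0 0;0 0 0 0",
)

```text
time: 9.9
tool_pos: [0.4843, 0.0755, 0.0472]
tcp_rot: [-0.131, 3.139, 0.0]
wrist_force: [-0.4, 0.2, -1.8]
width: 0.335
grip_force: 50.0
```

Emit:
carry_out(
  series="0 -0.001 0 0;0 -0.001 0 0;0 0 0 0",
)

```text
time: 10.28
tool_pos: [0.4843, 0.0735, 0.0472]
tcp_rot: [-0.131, 3.139, -0.0]
wrist_force: [-0.4, -0.1, -0.7]
width: 0.335
grip_force: 50.0
```

Emit:
carry_out(
  series="0 -0.001 0 0;0 -0.001 0 0;0 0 0 0",
)

```text
time: 10.65
tool_pos: [0.4843, 0.0715, 0.0472]
tcp_rot: [-0.131, 3.139, -0.0]
wrist_force: [0.1, 0.6, -1.3]
width: 0.338
grip_force: 50.0
```

Emit:
carry_out(
  series="0 -0.001 0 0;0 -0.001 0 0;0 0 0 0",
)

```text
time: 11.02
tool_pos: [0.4843, 0.0699, 0.0472]
tcp_rot: [-0.131, 3.139, 0.001]
wrist_force: [-0.8, 1.5, -1.4]
width: 0.338
grip_force: 50.1
```

Emit:
carry_out(
  series="0 -0.001 0 0;0 0 0 0",
)

```text
time: 11.28
tool_pos: [0.4843, 0.0696, 0.0472]
tcp_rot: [-0.131, 3.139, 0.003]
wrist_force: [-0.3, 5.9, -2.1]
width: 0.338
grip_force: 50.4
```

Emit:
carry_out(
  series="0 0.001 0 0;0 0 -0.001 0;0 0 -0.001 0;0 0 0 0",
)

```text
time: 11.78
tool_pos: [0.4845, 0.0697, 0.0452]
tcp_rot: [-0.131, 3.138, 0.0]
wrist_force: [-0.5, 3.9, -1.0]
width: 0.338
grip_force: 50.3
```

Emit:
carry_out(
  series="0 0 -0.001 0;0 0 0 0",
)

```text
time: 12.02
tool_pos: [0.4845, 0.0697, 0.0444]
tcp_rot: [-0.132, 3.139, 0.0]
wrist_force: [-1.1, 3.8, 1.0]
width: 0.336
grip_force: 50.5
```

Contact is starting, so I'll open part way, just enough to clear the bar.

Emit:
carry_out(
  series="0 0 -0.0005 0;0 0 0 0;0 0 0 0",
)

```text
time: 12.4
tool_pos: [0.4845, 0.0697, 0.044]
tcp_rot: [-0.132, 3.138, 0.0]
wrist_force: [-1.0, 3.3, 4.0]
width: 0.335
grip_force: 50.8
```

Emit:
carry_out(
  series="0 0 0 0;0 0 0 0;0 0 0 0",
  jaw=0.1,
)

```text
time: 12.78
tool_pos: [0.484, 0.0692, 0.0433]
tcp_rot: [0.131, -3.138, 0.001]
wrist_force: [0.2, -0.5, -0.3]
width: 0.549
grip_force: 0.0
```

```bash
python3 bar.py
```

```text
[0.48404083 0.06918178 0.04334825]
tool y yaw 94.7863252078765
scene stud 13 [0.5544 0.0797 0.0861]
n 776 slope tool z per x 0.0118 far end x [-0.1634 -0.1633 -0.1631] y [-0.0122  0.0051  0.0171] top z world [0.075  0.0783 0.0804]
side stud 7 [0.5469 0.0761 0.084 ]
n 162 slope tool z per x -0.0142 far end x [-0.1603 -0.1603 -0.1596] y [-0.0151 -0.0044  0.0173] top z world [0.0729 0.0765 0.0789]
```

Emit:
carry_out(
  series="0 0 0.02 0;0 0 0.05 0;0 0 0.06 0;0 0 0.06 0;0 0 0.035 0;0.016 -0.03 0 0;0.016 -0.03 0 0;0.016 -0.031 0 0;0.016 -0.031 0 0;0.016 -0.031 0 0;0 0 0 0;0 0 0 0",
)

```text
time: 14.38
tool_pos: [0.5638, -0.0832, 0.2683]
tcp_rot: [0.131, -3.138, -0.001]
wrist_force: [-0.1, -0.0, -0.2]
width: 0.546
grip_force: 0.0
```

Emit:
carry_out(
  series="0 0 -0.015 0;0 0 0 0;0 0 0 0",
  jaw=-1,
)

```text
time: 14.75
tool_pos: [0.5638, -0.0828, 0.2533]
tcp_rot: [0.133, -3.138, -0.0]
wrist_force: [0.8, -0.5, 0.3]
width: -0.003
grip_force: 0.0
```

```bash
python3 - <<'E'
from h import *
s=bot.read_state();print(s["tool_pos"],s["width"],s["wrist_force"])
o=[]
for n in["scene","side"]:
    p,d,K,T=cam(n);c=(306,245) if n=="scene" else (365,215)
    o.append(cv2.resize(p[c[1]-70:c[1]+70,c[0]-70:c[0]+70],(400,400),interpolation=cv2.INTER_CUBIC))
    Q=cloud(d,K,T).reshape(-1,3);q=Q[:,:2]-[.551,.0755];x=q@[-.082,.997];y=q@[-.997,-.082]
    k=(abs(y)<.016)
    for a in np.arange(-.26,-.09,.01):
        m=k&(abs(x-a)<.005);z=np.sort(Q[m,2]);z=z[(z>.1)&(z<.4)]
        if len(z):
            print(n,round(a,3),len(z),z[:1].round(3),"max<.25",z[z<.255][-1:].round(4), "ymid",np.percentile(y[m&(Q[:,2]>.15)&(Q[:,2]<.26)],[5,95]).round(4) if (m&(Q[:,2]>.15)&(Q[:,2]<.26)).any() else 0)
cv2.imwrite("pics/h5.png",np.hstack(o))
E
```

```text
[ 0.56382104 -0.08281186  0.25325557] -0.0026803519761303424 [ 0.76954856 -0.54127096  0.31822604]
scene -0.23 8 [0.229] max<.25 [0.2363] ymid [-0.0099  0.005 ]
scene -0.22 54 [0.226] max<.25 [0.2395] ymid [-0.0094  0.0066]
scene -0.21 70 [0.107] max<.25 [0.2283] ymid [-0.0066  0.0036]
scene -0.2 88 [0.102] max<.25 [0.2235] ymid [-0.0063  0.0016]
scene -0.19 76 [0.102] max<.25 [0.2412] ymid [-0.011   0.0036]
scene -0.18 109 [0.1] max<.25 [0.2422] ymid [-0.0114  0.0075]
scene -0.17 182 [0.101] max<.25 [0.2399] ymid [-0.0118  0.0068]
scene -0.16 177 [0.101] max<.25 [0.2323] ymid [-0.0116  0.0072]
scene -0.15 267 [0.1] max<.25 [0.2234] ymid [-0.0111  0.0077]
scene -0.14 205 [0.101] max<.25 [0.2181] ymid [-0.0117  0.0069]
scene -0.13 204 [0.101] max<.25 [0.211] ymid [-0.0118  0.0066]
scene -0.12 273 [0.1] max<.25 [0.2056] ymid [-0.0114  0.0083]
scene -0.11 161 [0.1] max<.25 [0.1959] ymid [-0.0116  0.0067]
scene -0.1 170 [0.101] max<.25 [0.1884] ymid [-0.0116  0.0073]
side -0.23 20 [0.228] max<.25 [0.2353] ymid [-0.0074  0.0095]
side -0.22 107 [0.226] max<.25 [0.2359] ymid [-0.0049  0.0106]
side -0.21 107 [0.101] max<.25 [0.2254] ymid [-0.0023  0.0077]
side -0.2 227 [0.101] max<.25 [0.2225] ymid [-0.0005  0.0058]
side -0.19 191 [0.104] max<.25 [0.242] ymid [-0.008   0.0118]
side -0.18 159 [0.1] max<.25 [0.2424] ymid [-0.0073  0.0121]
side -0.17 234 [0.1] max<.25 [0.2345] ymid [-0.007   0.0122]
side -0.16 136 [0.1] max<.25 [0.2275] ymid [-0.0065  0.0125]
side -0.15 104 [0.103] max<.25 [0.2207] ymid [-0.0057  0.0119]
side -0.14 71 [0.1] max<.25 [0.2146] ymid [-0.0053  0.0123]
side -0.13 91 [0.1] max<.25 [0.2067] ymid [-0.0018  0.0125]
side -0.12 70 [0.103] max<.25 [0.2011] ymid [-0.0027  0.0121]
side -0.11 64 [0.1] max<.25 [0.1923] ymid [-0.0044  0.0125]
side -0.1 48 [0.101] max<.25 [0.1809] ymid [0.0057 0.0125]
```

View pics/h5.png

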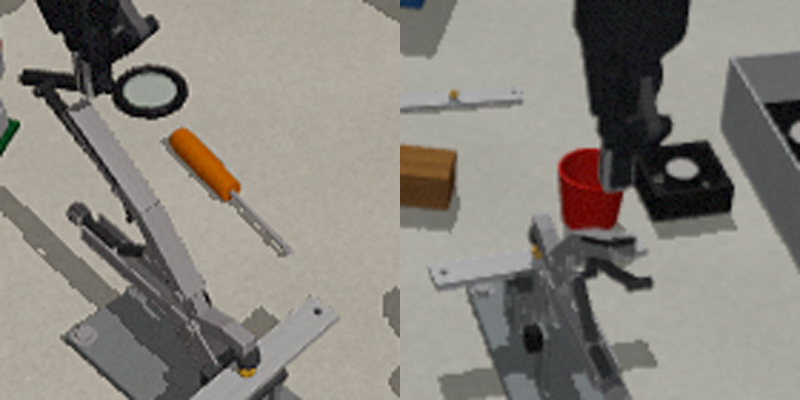

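The bar sits under the pad with the stud at (243,372), and the shut fingers are above the handle. Next I push the handle down.

Emit:
carry_out(
  series="0 0 -0.02 0;0 0 -0.012 0;0 0 -0.004 0;0 0 0 0",
)

```text
time: 15.35
tool_pos: [0.5639, -0.0834, 0.2168]
tcp_rot: [0.131, -3.138, -0.0]
wrist_force: [0.3, 0.2, 0.8]
width: 0.001
grip_force: 0.0
```

Emit:
carry_out(
  series="0 0 -0.006 0;0 0 -0.006 0;0 0 0 0",
)

```text
time: 15.72
tool_pos: [0.5661, -0.0838, 0.2084]
tcp_rot: [-0.131, 3.134, -0.002]
wrist_force: [-0.4, 0.1, 9.3]
width: 0.001
grip_force: 3.9
```

Emit:
carry_out(
  series="0 0 -0.006 0;0 0 -0.006 0;0 0 0 0",
)

```text
time: 16.1
tool_pos: [0.5671, -0.0843, 0.1971]
tcp_rot: [-0.131, 3.132, -0.004]
wrist_force: [1.1, -0.3, 9.1]
width: 0.0
grip_force: 3.9
```

Emit:
carry_out(
  series="0 0 -0.007 0;0 0 -0.007 0;0 0 0 0",
)

```text
time: 16.48
tool_pos: [0.568, -0.0852, 0.1851]
tcp_rot: [-0.131, 3.13, -0.006]
wrist_force: [-1.7, -1.7, 16.6]
width: 0.002
grip_force: 7.4
```

Emit:
carry_out(
  series="0 0 -0.007 0;0 0 -0.007 0;0 0 0 0",
)

```text
time: 16.85
tool_pos: [0.5689, -0.0853, 0.171]
tcp_rot: [-0.131, 3.128, -0.007]
wrist_force: [0.7, -2.9, 14.1]
width: 0.0
grip_force: 6.4
```

```bash
cat > st.py <<'E'
from h import *
s=bot.read_state();print(s["time"],s["tool_pos"],s["wrist_force"])
for n in["scene","side"]:
    p,d,K,T=cam(n);Q=cloud(d,K,T).reshape(-1,3);q=Q[:,:2]-[.551,.0755];x=q@[-.082,.997];y=q@[-.997,-.082]
    o=[]
    for a in [-.27,-.26,-.25,-.24,-.23,-.22,-.21,-.2,-.19,-.18,-.17,-.12,-.1,-.08]:
        m=(abs(y)<.016)&(abs(x-a)<.005)&(Q[:,2]<.27)&(Q[:,2]>.03);z=np.sort(Q[m,2])
        if len(z)>2:o.append((a,len(z),float(z[1].round(3)),float(z[-2].round(3)),float(np.median(y[m]).round(3))))
    print(n,o)
E
python3 st.py
```

```text
16.85 [ 0.56890886 -0.0853041   0.17096648] [ 0.67152795 -2.8794733  14.14172739]
scene [(-0.25, 5, 0.176, 0.178, -0.001), (-0.24, 32, 0.174, 0.181, -0.002), (-0.23, 15, 0.172, 0.176, -0.004), (-0.22, 6, 0.168, 0.172, -0.005), (-0.21, 32, 0.111, 0.268, -0.006), (-0.2, 84, 0.106, 0.269, -0.008), (-0.19, 68, 0.104, 0.254, -0.007), (-0.18, 57, 0.096, 0.243, -0.01), (-0.17, 74, 0.099, 0.266, -0.011), (-0.12, 108, 0.091, 0.268, -0.005), (-0.1, 105, 0.089, 0.17, -0.006), (-0.08, 84, 0.087, 0.158, -0.006)]
side [(-0.25, 15, 0.173, 0.178, 0.002), (-0.24, 30, 0.172, 0.179, 0.002), (-0.23, 14, 0.171, 0.175, 0.002), (-0.22, 31, 0.17, 0.269, 0.003), (-0.21, 102, 0.101, 0.268, 0.003), (-0.2, 115, 0.1, 0.263, 0.005), (-0.19, 83, 0.107, 0.266, 0.004), (-0.18, 153, 0.095, 0.268, 0.006), (-0.17, 192, 0.095, 0.266, 0.004), (-0.12, 70, 0.092, 0.263, 0.008), (-0.1, 64, 0.088, 0.167, 0.006), (-0.08, 35, 0.086, 0.154, 0.011)]
```

Emit:
carry_out(
  series="-0.0015 0 -0.005 0;-0.0015 0 -0.005 0;0 0 0 0",
)

```text
time: 17.32
tool_pos: [0.5682, -0.0863, 0.1628]
tcp_rot: [-0.131, 3.123, -0.01]
wrist_force: [2.5, -4.9, 18.7]
width: -0.001
grip_force: 8.3
```

Emit:
carry_out(
  series="0 0 -0.003 0;0 0 -0.003 0;0 0 0 0",
)

```text
time: 17.7
tool_pos: [0.568, -0.0869, 0.1568]
tcp_rot: [-0.131, 3.123, -0.012]
wrist_force: [3.0, -6.5, 16.5]
width: -0.002
grip_force: 8.0
```

Emit:
carry_out(
  series="0 0 -0.002 0;0 0 -0.002 0;0 0 0 0",
)

```text
time: 18.08
tool_pos: [0.5674, -0.0866, 0.1519]
tcp_rot: [-0.131, 3.125, -0.01]
wrist_force: [2.6, -5.7, 14.4]
width: -0.005
grip_force: 6.8
```

Emit:
carry_out(
  series="0 0 -0.0015 0;0 0 0 0",
)

```text
time: 18.32
tool_pos: [0.5672, -0.0866, 0.15]
tcp_rot: [-0.131, 3.125, -0.01]
wrist_force: [3.4, -5.5, 11.6]
width: -0.002
grip_force: 6.1
```

Emit:
carry_out(
  series="0 0 -0.0015 0;0 0 0 0",
)

```text
time: 18.58
tool_pos: [0.5666, -0.0861, 0.1476]
tcp_rot: [-0.131, 3.127, -0.009]
wrist_force: [2.9, -4.8, 9.9]
width: -0.003
grip_force: 5.1
```

Emit:
carry_out(
  series="0 0 -0.0015 0;0 0 0 0",
)

```text
time: 18.82
tool_pos: [0.5656, -0.0854, 0.1451]
tcp_rot: [-0.131, 3.129, -0.006]
wrist_force: [2.3, -4.1, 7.6]
width: -0.0
grip_force: 3.7
```

Emit:
carry_out(
  series="0 0 -0.0015 0;0 0 0 0",
)

```text
time: 19.08
tool_pos: [0.5637, -0.0844, 0.1419]
tcp_rot: [-0.131, 3.133, -0.003]
wrist_force: [2.4, -1.8, 3.3]
width: 0.002
grip_force: 1.8
```

Emit:
carry_out(
  series="0 0 -0.001 0;0 0 0 0",
)

```text
time: 19.32
tool_pos: [0.56, -0.0829, 0.1375]
tcp_rot: [0.131, -3.136, -0.002]
wrist_force: [-0.4, 0.9, -0.4]
width: -0.006
grip_force: 0.0
```

Emit:
carry_out(
  series="0 0 -0.001 0;0 0 -0.001 0;0 0 0 0",
)

```text
time: 19.7
tool_pos: [0.5608, -0.0832, 0.1361]
tcp_rot: [0.132, -3.138, -0.0]
wrist_force: [-0.2, 0.2, -0.1]
width: -0.0
grip_force: 0.0
```

Emit:
carry_out(
  series="0 0 -0.001 0;0 0 -0.001 0;0 0 0 0",
)

```text
time: 20.08
tool_pos: [0.5614, -0.0834, 0.1352]
tcp_rot: [-0.132, 3.139, -0.0]
wrist_force: [-1.6, -0.2, 3.8]
width: 0.0
grip_force: 1.8
```

Emit:
carry_out(
  series="0 0 -0.001 0;0 0 -0.001 0;0 0 0 0",
)

```text
time: 20.45
tool_pos: [0.5615, -0.0835, 0.1348]
tcp_rot: [-0.132, 3.138, -0.0]
wrist_force: [-5.1, 1.1, 11.4]
width: 0.001
grip_force: 5.9
```

Locked on its hard stop. I'll take the hand off, rise and turn for the tail.

Emit:
carry_out(
  series="0 0 0.01 0;0 0 0.04 0;0 0 0.05 -10;0 0 0.02 -10;0 0.02 0 -10;0 0.02 0 -10;0 0.02 0 -10;0 0.02 0 -10;0 0 0 -10;0 0 0 -10;0 0 0 -10;0 0 0 0;0 0 0 0",
  jaw=-1,
)

```text
time: 22.08
tool_pos: [0.5613, -0.0034, 0.2525]
tcp_rot: [-2.123, -2.315, 0.0]
wrist_force: [0.3, 0.0, -0.1]
width: 0.001
grip_force: 0.0
```

```bash
python3 st.py; python3 - <<'E'
from h import *
for n in["scene","side"]:
    p,d,K,T=cam(n)
    Q=cloud(d,K,T).reshape(-1,3)
    q=Q[:,:2]-[.551,.0755];x=q@[-.082,.997];y=q@[-.997,-.082]
    m=(x<-.228)&(x>-.28)&(abs(y)<.03)&(Q[:,2]>.06)&(Q[:,2]<.2)
    print(n,m.sum(),"x",np.percentile(x[m],[2,50,98]).round(4),"y",np.percentile(y[m],[2,98]).round(4),"z",np.percentile(Q[m,2],[2,50,98]).round(4),"world",Q[m].mean(0).round(4))
    for t in["spray","meter"]:
        for r in spot_in(n,t)[:1]:
            w=r["rect"];print(t,r["score"],Q.reshape(480,640,3)[int(w[1]),int(w[0])].round(3))
E
```

```text
22.075 [ 0.56125285 -0.00343074  0.25254369] [ 0.3210819   0.02484999 -0.0517006 ]
scene [(-0.25, 18, 0.116, 0.12, -0.002), (-0.24, 12, 0.116, 0.12, -0.004), (-0.23, 4, 0.118, 0.119, -0.005), (-0.22, 34, 0.119, 0.15, -0.005), (-0.21, 39, 0.113, 0.151, -0.005), (-0.2, 62, 0.106, 0.152, -0.006), (-0.19, 54, 0.105, 0.152, -0.004), (-0.18, 69, 0.097, 0.153, -0.005), (-0.17, 66, 0.099, 0.153, -0.007), (-0.12, 81, 0.091, 0.154, -0.006), (-0.1, 89, 0.088, 0.151, -0.009), (-0.08, 84, 0.088, 0.147, -0.007)]
side [(-0.25, 34, 0.111, 0.121, 0.002), (-0.24, 18, 0.113, 0.119, 0.002), (-0.23, 23, 0.114, 0.12, 0.001), (-0.22, 76, 0.117, 0.15, 0.003), (-0.21, 68, 0.1, 0.149, 0.005), (-0.2, 59, 0.101, 0.15, 0.005), (-0.19, 41, 0.106, 0.151, 0.006), (-0.18, 70, 0.095, 0.151, 0.007), (-0.17, 59, 0.095, 0.151, 0.006), (-0.12, 50, 0.093, 0.153, 0.009), (-0.1, 61, 0.088, 0.148, 0.008), (-0.08, 40, 0.086, 0.144, 0.009)]
scene 32 x [-0.2506 -0.2459 -0.2296] y [-0.0101  0.0069] z [0.1146 0.1188 0.1216] world [ 0.5744 -0.1673  0.1186]
spray 0.59 [ 0.49  -0.422  0.112]
meter 0.67 [ 0.727 -0.201  0.046]
side 71 x [-0.2522 -0.2456 -0.2286] y [-0.0066  0.0106] z [0.111  0.1164 0.1206] world [ 0.5688 -0.166   0.1165]
spray 0.95 [ 0.473 -0.467  0.137]
meter 0.7 [ 0.71  -0.237  0.037]
```

Emit:
carry_out(
  series="0.0025 -0.042 0 0;0.0025 -0.042 0 0;0.0025 -0.042 0 0;0.0025 -0.041 0 0;0 0 0 0;0 0 -0.04 0;0 0 -0.03 0;0 0 0 0;0 0 0 0",
  jaw=0,
)

```text
time: 23.6
tool_pos: [0.572, -0.17, 0.1839]
tcp_rot: [2.125, 2.312, 0.001]
wrist_force: [0.1, 0.2, 0.1]
width: 0.5
grip_force: 0.0
```

```bash
python3 - <<'E'
from h import *
s=bot.read_state();print(s["tool_pos"],s["width"])
o=[]
p,d,K,T=cam("wrist")
f=lambda X:(lambda c:(int(K[0,0]*c[0]/c[2]+K[0,2]),int(K[1,1]*c[1]/c[2]+K[1,2])))(T[:3,:3].T@(np.array(X)-T[:3,3]))
cv2.circle(p,f([.571,-.170,.12]),3,(0,0,255),-1);print(f([.571,-.170,.12]))
p2,_,_,_=cam("side")
cv2.imwrite("pics/t6.png",np.hstack([cv2.resize(p,(400,300)),cv2.resize(p2[180:300,300:460],(400,300),interpolation=cv2.INTER_CUBIC)]))
E
```

```text
[ 0.57200515 -0.17004276  0.18391329] 0.5002712018488148
(325, 246)
```

View pics/t6.png

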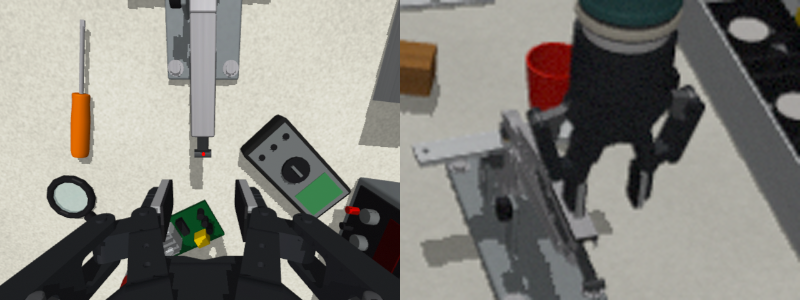

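The wrist view has the tail curl at (203,153), right on the predicted mark, so I descend and pinch lightly.

Emit:
carry_out(
  series="0 0 -0.04 0;0 0 -0.03 0;0 0 -0.02 0;0 0 -0.008 0;0 0 0 0",
)

```text
time: 24.32
tool_pos: [0.5716, -0.1705, 0.085]
tcp_rot: [2.126, 2.312, 0.0]
wrist_force: [0.3, 0.3, -0.3]
width: 0.505
grip_force: 0.0
```

Emit:
carry_out(
  series="0 0 0 0;0 0 0 0;0 0 0 0;0 0 0 0",
  jaw=-1,
  grip_force=20,
)

```text
time: 24.82
tool_pos: [0.5714, -0.1707, 0.0852]
tcp_rot: [2.126, 2.312, -0.0]
wrist_force: [-2.2, -1.8, 2.3]
width: 0.196
grip_force: 20.0
```

Pinched at about 17 mm, so I lift slowly.

Emit:
carry_out(
  series="0 0 0.006 0;0 0 0.006 0;0 0 0.004 0;0 0 0 0",
)

```text
time: 25.32
tool_pos: [0.5713, -0.1718, 0.1009]
tcp_rot: [2.125, 2.312, -0.002]
wrist_force: [-0.7, -5.3, -1.4]
width: 0.204
grip_force: 19.6
```

Emit:
carry_out(
  series="0 0 0.005 0;0 0 0.005 0;0 0 0 0",
)

```text
time: 25.7
tool_pos: [0.5714, -0.1697, 0.1118]
tcp_rot: [-2.126, -2.312, -0.002]
wrist_force: [-4.1, -0.1, 6.8]
width: 0.201
grip_force: 20.1
```

Emit:
carry_out(
  series="0 0 0.005 0;0 0 0.005 0;0 0 0 0",
)

```text
time: 26.08
tool_pos: [0.5715, -0.1689, 0.1228]
tcp_rot: [-2.126, -2.312, -0.003]
wrist_force: [-4.8, 3.7, 8.4]
width: 0.202
grip_force: 20.3
```

The upward push shows the lock is free, so I follow it up.

Emit:
carry_out(
  series="0 0.001 0.01 0;0 0.001 0.01 0;0 0.002 0.01 0;0 0.003 0.01 0;0 0.003 0.01 0;0 0.004 0.01 0;0 0.004 0.01 0;0 0.004 0.01 0;0 0 0 0;0 0 0 0",
)

```text
time: 27.32
tool_pos: [0.5699, -0.1484, 0.1996]
tcp_rot: [-2.125, -2.311, 0.003]
wrist_force: [-4.1, -1.2, -0.4]
width: 0.201
grip_force: 21.0
```

```bash
python3 st.py
```

```text
27.325 [ 0.5699285  -0.14843093  0.19961345] [-4.12516689 -1.15725834 -0.36914933]
scene [(-0.24, 10, 0.232, 0.265, 0.008), (-0.23, 45, 0.234, 0.267, 0.008), (-0.22, 122, 0.219, 0.267, 0.006), (-0.21, 57, 0.107, 0.269, 0.0), (-0.2, 39, 0.104, 0.227, -0.005), (-0.19, 42, 0.105, 0.241, -0.005), (-0.18, 98, 0.095, 0.243, -0.004), (-0.17, 104, 0.097, 0.236, -0.005), (-0.12, 120, 0.09, 0.203, -0.004), (-0.1, 117, 0.087, 0.188, -0.008), (-0.08, 104, 0.087, 0.166, -0.007)]
side [(-0.24, 91, 0.218, 0.269, -0.009), (-0.23, 105, 0.215, 0.266, -0.008), (-0.22, 53, 0.214, 0.267, -0.008), (-0.21, 24, 0.1, 0.259, 0.0), (-0.2, 41, 0.102, 0.115, 0.003), (-0.19, 14, 0.106, 0.113, 0.003), (-0.18, 43, 0.095, 0.237, 0.006), (-0.17, 50, 0.094, 0.231, 0.004), (-0.12, 48, 0.092, 0.182, 0.005), (-0.1, 61, 0.087, 0.18, 0.011), (-0.08, 40, 0.087, 0.156, 0.011)]
```

The handle is back at its open height (0.243). Now I open the jaws part way, lift clear and check.

Emit:
carry_out(
  series="0 0 0 0;0 0 0 0;0 0 0 0",
  jaw=0.2,
)

```text
time: 27.8
tool_pos: [0.5719, -0.1484, 0.201]
tcp_rot: [2.126, 2.312, 0.001]
wrist_force: [-0.1, -0.5, 0.6]
width: 0.599
grip_force: 0.0
```

Emit:
carry_out(
  series="0 0 0.03 0;0 0 0.05 0;0 0 0.04 0;0 0 0 0;0 0 0 0;0 0 0 0;0 0 0 0",
)

```text
time: 28.68
tool_pos: [0.5706, -0.1482, 0.319]
tcp_rot: [-2.125, -2.311, 0.002]
wrist_force: [0.2, -0.3, -0.4]
width: 0.601
grip_force: 0.0
```

```bash
python3 st.py; python3 - <<'E'
from h import *
for n in["scene","side"]:
    p,d,K,T=cam(n);pp=p.reshape(-1,3).astype(int);Q=cloud(d,K,T).reshape(-1,3)
    m=(abs(Q[:,0]-.551)<.11)&(abs(Q[:,1]-.076)<.03)&(Q[:,2]>.073)&(Q[:,2]<.084)&(pp.min(1)>90)
    m&=abs(Q[:,0]-.551)>.035
    B=Q[m];print(n,m.sum(),yawc(B),"z",np.percentile(B[:,2],[5,50,95]).round(4))
    g=(abs(Q[:,0]-.551)<.03)&(abs(Q[:,1]-.076)<.03)&(pp[:,2]>pp[:,0]+60);print("stud",g.sum(),Q[g].mean(0).round(4) if g.any() else 0)
    if n=="scene":cv2.imwrite("pics/end.png",cv2.resize(p[190:350,210:400],(760,600),interpolation=cv2.INTER_CUBIC)[:600,:760])
E
```

```text
28.675 [ 0.57059512 -0.1482056   0.31896087] [ 0.15641641 -0.34025099 -0.41859153]
scene [(-0.23, 7, 0.235, 0.236, -0.006), (-0.22, 42, 0.227, 0.237, -0.002), (-0.21, 25, 0.111, 0.228, -0.001), (-0.2, 39, 0.107, 0.225, -0.004), (-0.19, 41, 0.104, 0.241, -0.005), (-0.18, 101, 0.094, 0.243, -0.005), (-0.17, 101, 0.099, 0.236, -0.004), (-0.12, 114, 0.091, 0.203, -0.005), (-0.1, 122, 0.089, 0.189, -0.007), (-0.08, 100, 0.088, 0.166, -0.007)]
side [(-0.23, 22, 0.228, 0.237, 0.002), (-0.22, 21, 0.227, 0.236, 0.002), (-0.21, 28, 0.102, 0.227, 0.003), (-0.2, 46, 0.097, 0.222, 0.002), (-0.19, 51, 0.106, 0.24, 0.003), (-0.18, 95, 0.094, 0.241, 0.005), (-0.17, 73, 0.094, 0.233, 0.005), (-0.12, 62, 0.089, 0.197, 0.006), (-0.1, 64, 0.088, 0.186, 0.011), (-0.08, 39, 0.086, 0.16, 0.01)]
scene 636 (array([552. ,  75.6]), array([191.5,  31.6]), 6.7) z [0.0753 0.0783 0.0811]
stud 16 [0.5538 0.0777 0.0818]
side 250 (array([549.4,  76.5]), array([190.1,  36.5]), 7.2) z [0.0735 0.0765 0.0796]
stud 5 [0.5471 0.0754 0.0811]
```

View pics/end.png

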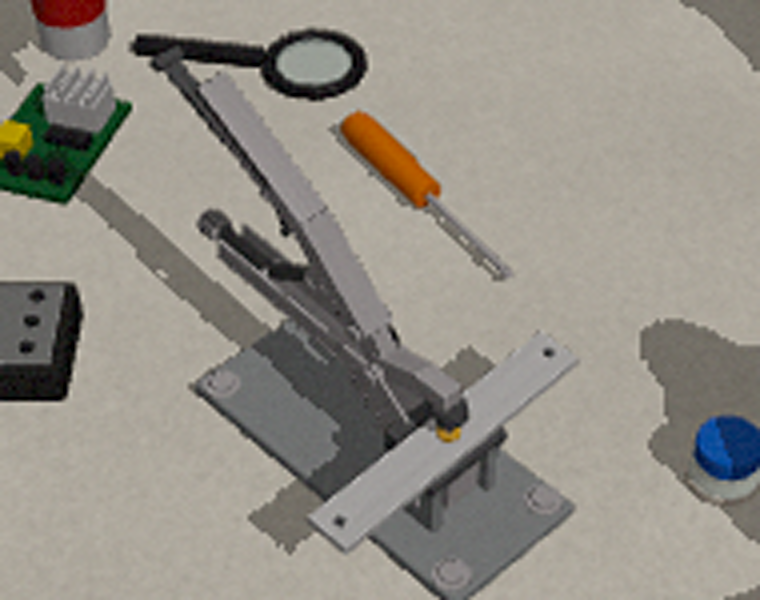

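The picture shows the jaws open, the bar lying square, and the stud head lowered by about 4 mm (0.086 to 0.082).

```bash
python3 -c "
from h import *
print(bot.finish_job())"
```

```text
the job is handed in; nothing more can be done
None
```

The job is handed in, verdict not shown: the handle locked over centre and the lifted tail released it; afterwards the stud head was about 4 mm lower (home), the handle fully open, the bar flat on the lower jaw about 2° off square, and no bystander seen moved.

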